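Cross the second layer of cartons on the kit pallet

TASK

The little wooden pallet on the electronics bench carries a first layer of two small oblong cartons, side by side. Take the two loose cartons of the same size and lay them on top, upright and side by side as the second layer, turned crosswise so that each bridges both cartons below and the layer is about flush with the edges of the one beneath. Leave the square carton where it stands.

Things in the scene. Friction and masses are not known exactly. Their poses are not given: they have to be found in the camera images.
- carton_a: plain cardboard carton, tape along its top; 62 long (its x axis) x 30 wide (y) x 38 mm high, about 80 g, rigid, loose on the bench; origin at the centre of its underside, z up. Same size as the cartons in the pallet's first layer; carton_a and carton_b are alike and either may go in either place
- carton_b: plain cardboard carton, tape along its top; 62 long (its x axis) x 30 wide (y) x 38 mm high, about 80 g, rigid, loose on the bench; origin at the centre of its underside, z up. Same size as the cartons in the pallet's first layer; carton_a and carton_b are alike and either may go in either place
- kit_pallet: wooden slatted pallet, 96 x 96 mm, fixed, turned any way; origin under its centre on the bench, z up. On it is fixed the first layer: two cartons as carton_a, long sides along the pallet's x axis, centred at y = -16 and +16 mm; top 52 mm above the origin, 62 x 62 mm. The second layer's cartons belong on it, long sides along y, centred at x = -16 and +16 mm, y = 0
- square_carton: cardboard carton of another kind, square seen from above: 46 x 46 x 38 mm high, about 80 g; origin at the centre of its underside. Not for this pallet: to be left alone

How it is judged (in metres and radians):
At the end, for the whole second after the job is handed in: Both oblong cartons lie upright and still on the first layer, long sides along the pallet's y axis within 11 degrees, one centred at x = +16 and one at -16 mm, y = 0 (each within 12 mm), underside within 5 mm of the layer's top. The square carton is within 30 mm of its start (((x of carton_a in the frame of kit_pallet between 0.004 and 0.028 m and y of carton_a in the frame of kit_pallet between -0.012 and 0.012 m and z of carton_a in the frame of kit_pallet between 0.047 and 0.057 m and angle between the x axis of each of carton_a, carton_b and the y axis of kit_pallet, either way round below 0.2 rad and angle between each of carton_a, carton_b's own z axis and vertical below 0.1 rad and linear speed of each of carton_a, carton_b below 0.02 m/s and x of carton_b in the frame of kit_pallet between -0.028 and -0.004 m and y of carton_b in the frame of kit_pallet between -0.012 and 0.012 m and z of carton_b in the frame of kit_pallet between 0.047 and 0.057 m) or (x of carton_a in the frame of kit_pallet between -0.028 and -0.004 m and y of carton_a in the frame of kit_pallet between -0.012 and 0.012 m and z of carton_a in the frame of kit_pallet between 0.047 and 0.057 m and angle between the x axis of each of carton_a, carton_b and the y axis of kit_pallet, either way round below 0.2 rad and angle between each of carton_a, carton_b's own z axis and vertical below 0.1 rad and linear speed of each of carton_a, carton_b below 0.02 m/s and x of carton_b in the frame of kit_pallet between 0.004 and 0.028 m and y of carton_b in the frame of kit_pallet between -0.012 and 0.012 m and z of carton_b in the frame of kit_pallet between 0.047 and 0.057 m)) and distance of square_carton from where it was at the start of the episode below 0.03 m); the robot touches nothing.
It fails at once if the square carton is moved by more than 30 mm (distance of square_carton from where it was at the start of the episode above 0.03 m).
It also fails if it takes over 58 s, if anything falls off the work surface, if the arm or the gripper's body presses on something with over 40 N, if the wrist force passes 120 N, or if a joint passes its speed limit or range.

ROBOT

A 6-joint arm with a two-finger parallel gripper is mounted at the origin on the work surface. World frame = base frame: x ahead of the robot, y to its left, z up, the work surface at z = 0. Lengths are in m, angles in degrees, forces in N, time in s.
With the tool pointing down it reaches from about 0.25 to 0.725 m from the base axis. Payload 4 kg.
Tool frame: the origin (TCP) lies at the very end of the fingers, on their centre line; the grasp point (between the pads) lies ctrl.hold_point_z behind it (ctrl.hold_point_z is the distance from the TCP to the grasp point, in m); z points along the fingers, y is the direction in which the jaws open and shut (so a half turn about z gives the same grasp; the last joint's range is limited). The gripper opens to 85 mm and grips with 20 to 120 N. Pads are 22 mm wide; open, the fingers measure 114 mm over their backs; the gripper's body (76 mm by 85 mm) begins 54 mm behind the grasp point. The pads swing forward as they close: fully open they stand 13 mm farther back than shut.
Start: joints at [67.437, 13.785, 0.286, 76.501, 0, 90], TCP at [0.192, 0.462, 0.205] pointing down, gripper open.
Joint ranges: [-155.79, 155.79], [-60.16, 107.12], [-62.33, 73.08], [-114, 123.19], [-81.49, 82.49], [-180, 180]. Speed limits (degrees/s): [159.86, 159.86, 180, 180, 180, 180].

INTERFACE

Orientations are given as a 3x3 rotation matrix whose columns are the frame's x, y, z axes.
In Python, from cell import ctrl gives the robot as it stands.
- The arm moves only by the tool play_rows, never from a script. Its argument "series" is a list of rows, each an object with "dp": the shift along the tool's x, y, z in mm, a list of three; "turn": the turn about the tool's z in rad. A call has 1 to 12 rows; each row shifts and turns the commanded pose from where the row before left it, along the tool's axes as they then stand; what a row does not reach is not made up. A row lasts 1/12 s, in which the tool goes at most 41.7 mm and 7.16 degrees, less where a joint would pass 70% of its speed; a pose out of reach is approached as far as the arm can. A call with a gripper value outside its range is refused whole. "fingers" is the finger opening in mm, from 0 to 85.4, set as the call begins (left out, the last holds). The fingers move at their own pace and stop on an object; "grip_force" is the grip in N (left out, the last holds). Time passes only in rows, so rows that do not move let the fingers close. It gives the time, the measured TCP pose, the force and the opening at its end, in the units of the state.
- ctrl.get_state(): the state, without advancing time (a new reading comes with each control period).
- ctrl.camera(name): name is "side" or "top"; returns (picture, depth): 480x640x3 uint8, red, green, blue; 480x640 float32, m along the optical axis (not along the pixel's ray), 0 where there is no reading.
- ctrl.camera_params(name): a dict with "intrinsics" (3x3 intrinsics, pixels), "world_from_camera" (4x4, takes a point from camera to world coordinates). Camera axes: x right, y down, z forward; pixel columns grow to the right and rows downward; lengths in m; the calibration is good to about 2 mm. A picture is of the moment at which its call begins. camera_params takes no time and is no camera call.
- ctrl.finish_job(): hands the job in, once; it reports no verdict.
The state is a dict: "t": time; "qpos": joint angles; "dq": joint speeds; "joint_torque": joint torques, N m; "ee_pos": TCP position; "ee_rot": TCP orientation; "force": force on the tool from outside, world axes, zero at the start; "ft_torque": the same for the moment, N m; "gripper_width": opening from 0.0 (shut) to 1.0 (fully open).
Only numpy, scipy, OpenCV 4.12 (cv2) and the standard library are available. Lean on these libraries where they do the work, as an engineer would, in place of code of your own. Each camera call takes 0.05 s, during which the arm holds its last target. There are 200 camera calls.

## Working session

There is one attempt and no reset: what is moved stays moved. The work goes in short steps, Python scripts to look and compute and a tool call to move; the robot and the scene stay as the last step left them, time stands still between calls to the robot, and variables do not carry over. Pictures are saved under pics/ and viewed, about 8 in all and at most 12, crops included, and the job is handed in when it is done.

Besides the shell and the picture viewer there is one more tool, called after "Emit:" by a JSON object that holds its "method" and its "body". play_rows: Moves the arm, as the interface text tells. Its arguments: {"type":"object","properties":{"series":{"type":"array","items":{"type":"object","properties":{"dp":{"type":"array","items":{"type":"number"}},"turn":{"type":"number"}}}},"fingers":{"type":"number"},"grip_force":{"type":"number"}},"required":["series"]}

```bash
mkdir -p pics; python3 - <<'E'
from cell import ctrl
import cv2, numpy as np
s=ctrl.get_state(); print(s['t'],s['ee_pos'],s['ee_rot'],s['gripper_width'],ctrl.hold_point_z)
for n in('top','side'):
    im,d=ctrl.camera(n); p=ctrl.camera_params(n); print(n,p)
    cv2.imwrite(f'pics/{n}0.png',im[:,:,::-1]); np.savez(f'{n}0.npz',im=im,d=d)
E
```

```text
0.0 [0.19157953 0.46109102 0.20380158] [[-9.23461733e-01  3.83689649e-01 -8.25197118e-04]
 [ 3.83690536e-01  9.23459646e-01 -1.96337605e-03]
 [ 8.70917180e-06 -2.12972297e-03 -9.99997732e-01]] 1.004922962881516 0.0187
top {'intrinsics': array([[588.81062978,   0.        , 309.7572219 ],
       [  0.        , 588.81062978, 243.5101592 ],
       [  0.        ,   0.        ,   1.        ]]), 'world_from_camera': array([[-7.36096060e-03, -9.92518590e-01,  1.21871511e-01,
         4.23457579e-01],
       [-9.99970919e-01,  7.06300549e-03, -2.87665498e-03,
        -7.33870588e-04],
       [ 1.99435439e-03, -1.21889142e-01, -9.92541717e-01,
         1.16998000e+00],
       [ 0.00000000e+00,  0.00000000e+00,  0.00000000e+00,
         1.00000000e+00]])}
side {'intrinsics': array([[498.34123006,   0.        , 323.68944701],
       [  0.        , 498.34123006, 248.46097668],
       [  0.        ,   0.        ,   1.        ]]), 'world_from_camera': array([[-0.99695945, -0.04541043,  0.06332264,  0.49158666],
       [-0.0775213 ,  0.49568279, -0.865037  ,  0.78536486],
       [ 0.00789376, -0.86731566, -0.49769592,  0.48454467],
       [ 0.        ,  0.        ,  0.        ,  1.        ]])}
```

View pics/top0.png

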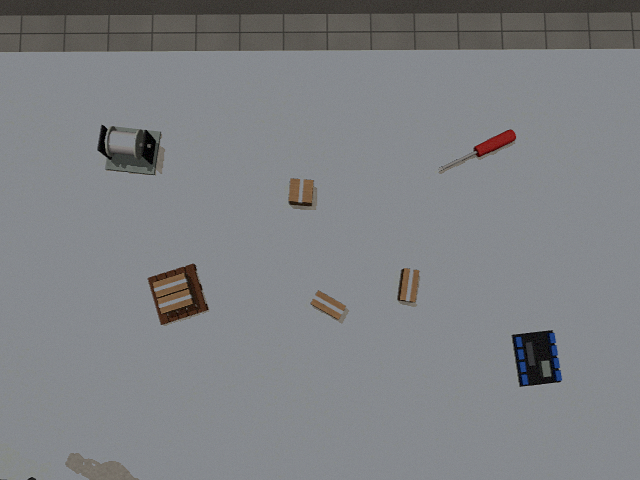

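View pics/side0.png

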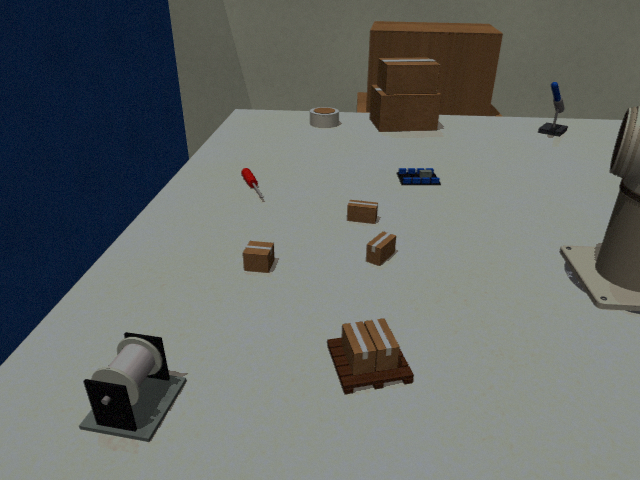

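The top view shows the loose oblong cartons at about (328,305) and (409,286), the square one at (301,192), and the pallet with its first layer at (173,294). The side view shows them all upright and well apart. Next I'll measure the top faces from depth.

```bash
cat > h.py <<'E'
from cell import ctrl
import cv2, numpy as np
def cloud(d,n='top'):
    p=ctrl.camera_params(n); K=p['intrinsics'];T=p['world_from_camera']
    v,u=np.mgrid[:480,:640]
    P=np.stack([(u-K[0,2])/K[0,0]*d,(v-K[1,2])/K[1,1]*d,d],-1)
    return P@T[:3,:3].T+T[:3,3]
def blobs(d,z0,z1,n='top'):
    W=cloud(d,n); m=((W[...,2]>z0)&(W[...,2]<z1)&(d>0)).astype(np.uint8)
    k,l,st,c=cv2.connectedComponentsWithStats(m)
    for i in range(1,k):
        if st[i,4]<60: continue
        q=W[l==i]; r=cv2.minAreaRect((q[:,:2]*1000).astype(np.float32))
        b=cv2.boxPoints(r); e=[b[1]-b[0],b[2]-b[1]]; e=max(e,key=np.linalg.norm)
        print('px',c[i].round(),'n',st[i,4],'ctr',np.round(r[0],1),'size',np.round(r[1],1),'long dir deg',round(np.degrees(np.arctan2(e[1],e[0]))%180,1),'z',np.median(q[:,2]).round(4),'mean',(q[:,:2].mean(0)*1000).round(1))
E
python3 - <<'E'
from h import *
d=np.load('top0.npz')['d']
print('loose');blobs(d,.030,.045)
print('layer');blobs(d,.046,.060)
print('pallet');blobs(d,.008,.020)
E
```

```text
loose
px [300. 191.] n 555 ctr [667.9  13.6] size [45.9 47.2] long dir deg 175.2 z 0.0378 mean [667.1  13.6]
px [409. 285.] n 521 ctr [ 481.4 -194.1] size [30.4 62.6] long dir deg 170.6 z 0.0376 mean [ 481.4 -193.7]
px [328. 304.] n 510 ctr [444.9 -37.3] size [62.5 29.9] long dir deg 60.0 z 0.0375 mean [444.8 -37.2]
layer
px [139. 145.] n 76 ctr [756.1 325.4] size [ 6.2 58.7] long dir deg 173.5 z 0.0538 mean [755.3 326.5]
px [147. 146.] n 64 ctr [755.6 309.8] size [ 9.7 51.2] long dir deg 169.0 z 0.0562 mean [754.3 311. ]
px [172. 293.] n 1061 ctr [468.6 257.4] size [62.2 62.7] long dir deg 107.4 z 0.0516 mean [468.4 257.2]
pallet
px [472. 155.] n 223 ctr [ 750.5 -339.7] size [ 23.8 167.9] long dir deg 109.2 z 0.0152 mean [ 742.8 -333.1]
px [180. 294.] n 1119 ctr [468.7 257.2] size [96.3 96.4] long dir deg 107.2 z 0.0136 mean [467.2 251. ]
px [551. 337.] n 70 ctr [ 379.1 -472. ] size [19.6 12.9] long dir deg 3.0 z 0.0155 mean [ 378.5 -471. ]
px [518. 341.] n 65 ctr [ 371.2 -406.8] size [18.8 11.2] long dir deg 9.7 z 0.0148 mean [ 371.1 -406. ]
px [553. 350.] n 64 ctr [ 354.4 -474.5] size [19.3 10.6] long dir deg 4.4 z 0.0147 mean [ 354.4 -474. ]
px [520. 354.] n 64 ctr [ 347.3 -409.4] size [18.9 10.7] long dir deg 4.1 z 0.0149 mean [ 347.6 -408.5]
px [555. 363.] n 67 ctr [ 330.7 -477.2] size [18.4 12.2] long dir deg 8.2 z 0.0144 mean [ 330.4 -476.5]
px [521. 366.] n 72 ctr [ 323.9 -412.6] size [21.2 13.3] long dir deg 7.9 z 0.0149 mean [ 323.7 -410.8]
px [545. 368.] n 128 ctr [ 320.5 -456.8] size [30.3 20.8] long dir deg 3.1 z 0.017 mean [ 320.8 -454.6]
px [557. 375.] n 71 ctr [ 306.6 -480.2] size [12.9 19.4] long dir deg 178.7 z 0.0144 mean [ 306.8 -479.3]
px [524. 379.] n 68 ctr [ 299.5 -414.4] size [19.3 12.5] long dir deg 2.5 z 0.0151 mean [ 300.1 -413.7]
```

Emit:
{"method": "play_rows", "body": {"series": [{"dp": [-13,-11,0]},{"dp": [-26,-22,0]},{"dp": [-26,-22,0]},{"dp": [-26,-22,0]},{"dp": [-26,-22,0]},{"dp": [-26,-22,0]},{"dp": [-26,-22,0]},{"dp": [-26,-22,0]},{"dp": [-26,-22,0]},{"dp": [-26,-22,0]},{"dp": [-26,-22,0]},{"dp": [-26,-22,0]}], "fingers": 85, "grip_force": 30}}

```text
validation failed for argument at $.se...
```

```bash
cat > go.py <<'E'
import sys; from cell import ctrl; import numpy as np
# go.py x y yaw_of_tool_y(deg): moves in mm along present tool axes, then turn (rad)
x,y,a=map(float,sys.argv[1:4]); s=ctrl.get_state(); R=np.array(s['ee_rot']); p=np.array(s['ee_pos'])*1000
d=R.T@(np.array([x,y,p[2]])-p)
ya=np.degrees(np.arctan2(R[1,1],R[0,1])); t=(ya-a+90)%180-90
print('t',round(s['t'],2),'pos',p.round(1),'yaw_y',ya.round(2),'dp now',d.round(1),'turn',np.radians(t).round(3),'deg',round(t,1),'q',np.round(s['qpos'],0),'F',np.round(s['force'],1),'w',round(85.4*s['gripper_width'],1))
E
python3 go.py 444.9 -37.3 60
```

```text
t 0.1 pos [191.6 461.2 203.9] yaw_y 67.44 dp now [-425.1 -363.1    0.7] turn 0.13 deg 7.4 q [67. 14.  0. 77. -0. 90.] F [-0.3 -0.9  0.3] w 85.3
```

Emit:
{"method": "play_rows", "body": {"series": [{"dp": [-13,-11,0],"turn": 0},{"dp": [-26,-22,0],"turn": 0},{"dp": [-26,-22,0],"turn": 0},{"dp": [-26,-22,0],"turn": 0},{"dp": [-26,-22,0],"turn": 0},{"dp": [-26,-22,0],"turn": 0},{"dp": [-26,-22,0],"turn": 0},{"dp": [-26,-22,0],"turn": 0},{"dp": [-26,-22,0],"turn": 0},{"dp": [-26,-22,0],"turn": 0},{"dp": [-26,-22,0],"turn": 0},{"dp": [-26,-22,0],"turn": 0}], "fingers": 85, "grip_force": 30}}

```text
t: 1.1
ee_pos: [0.371, 0.1117, 0.2045]
ee_rot: [[-0.923, 0.384, -0.0], [0.384, 0.923, -0.0], [0.0, -0.0, -1.0]]
force: [-0.5, 0.1, 0.4]
gripper_width: 0.995
```

```bash
python3 go.py 444.9 -37.3 60
```

```text
t 1.1 pos [371.  111.7 204.5] yaw_y 67.44 dp now [-125.4 -109.2   -0. ] turn 0.13 deg 7.4 q [ 17.   1. -15.  74.   0.  39.] F [-0.5  0.1  0.4] w 84.9
```

Emit:
{"method": "play_rows", "body": {"series": [{"dp": [-25,-22,0],"turn": 0},{"dp": [-25,-22,0],"turn": 0},{"dp": [-25,-22,0],"turn": 0},{"dp": [-25,-22,0],"turn": 0},{"dp": [-25.4,-21.2,0],"turn": 0},{"dp": [0,0,10],"turn": 0.065},{"dp": [0,0,30],"turn": 0.065},{"dp": [0,0,30],"turn": 0},{"dp": [0,0,25],"turn": 0},{"dp": [0,0,10],"turn": 0},{"dp": [0,0,0],"turn": 0},{"dp": [0,0,0],"turn": 0}]}}

```text
t: 2.1
ee_pos: [0.4441, -0.0356, 0.0992]
ee_rot: [[-0.866, 0.5, -0.002], [0.5, 0.866, 0.0], [0.002, -0.001, -1.0]]
force: [0.4, 0.7, -0.1]
gripper_width: 0.995
```

```bash
python3 go.py 444.9 -37.3 60
```

```text
t 2.1 pos [444.1 -35.6  99.2] yaw_y 59.99 dp now [-1.6 -1.1 -0. ] turn -0.0 deg -0.0 q [ -5.  12. -18.  60.  -0.  25.] F [ 0.4  0.7 -0.1] w 85.0
```

Down to about z = 5 mm, close, and lift a little to check the grip.

Emit:
{"method": "play_rows", "body": {"series": [{"dp": [-1.6,-1,15],"turn": 0},{"dp": [0,0,25],"turn": 0},{"dp": [0,0,25],"turn": 0},{"dp": [0,0,20],"turn": 0},{"dp": [0,0,9],"turn": 0},{"dp": [0,0,0],"turn": 0}]}}

```text
t: 2.6
ee_pos: [0.4449, -0.0371, 0.0049]
ee_rot: [[-0.866, 0.5, -0.002], [0.5, 0.866, 0.0], [0.002, -0.001, -1.0]]
force: [-0.2, -0.1, -0.5]
gripper_width: 0.991
```

Emit:
{"method": "play_rows", "body": {"series": [{"dp": [0,0,0],"turn": 0},{"dp": [0,0,0],"turn": 0},{"dp": [0,0,0],"turn": 0},{"dp": [0,0,0],"turn": 0},{"dp": [0,0,0],"turn": 0},{"dp": [0,0,0],"turn": 0},{"dp": [0,0,0],"turn": 0},{"dp": [0,0,0],"turn": 0}], "fingers": 50, "grip_force": 30}}

```text
t: 3.27
ee_pos: [0.4479, -0.0381, 0.0084]
ee_rot: [[-0.866, 0.501, 0.005], [0.501, 0.866, -0.002], [-0.005, 0.001, -1.0]]
force: [-1.1, -1.5, 10.1]
gripper_width: 0.588
```

```bash
python3 go.py 444.9 -37.3 60
```

```text
t 3.27 pos [447.9 -38.1   8.4] yaw_y 59.96 dp now [ 3.  -0.8 -0. ] turn -0.001 deg -0.0 q [ -5.  19. -25.  46.  -0.  25.] F [-1.1 -1.5 10.1] w 50.2
```

```bash
python3 - <<'E'
from h import *
a,d=ctrl.camera('side'); b,d2=ctrl.camera('top')
a=cv2.resize(a[190:290,310:450],(560,400)); b=cv2.resize(b[255:355,260:400],(560,400))[:, 160:400]
cv2.imwrite('pics/g1.png',np.hstack([a,b])[:,:,::-1])
E
python3 go.py 444.9 -37.3 60
```

```text
t 3.37 pos [447.9 -38.1   8.4] yaw_y 59.97 dp now [ 3.  -0.8 -0. ] turn -0.001 deg -0.0 q [ -5.  19. -25.  46.  -0.  25.] F [-1.3 -1.8  8.8] w 50.1
```

View pics/g1.png

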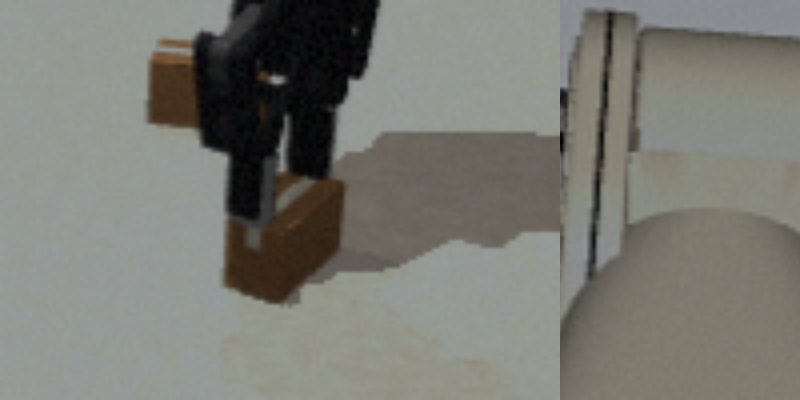

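The near pad holds only the top ~15 mm of the carton's end face, at about (258,225) in the crop. The open pads stand back from the TCP, so I'll open again, check the carton's pose, and grip lower.

Emit:
{"method": "play_rows", "body": {"series": [{"dp": [0,0,0],"turn": 0},{"dp": [0,0,0],"turn": 0},{"dp": [0,0,0],"turn": 0},{"dp": [0,0,0],"turn": 0},{"dp": [0,0,0],"turn": 0},{"dp": [0,0,4],"turn": 0},{"dp": [0,0,3],"turn": 0},{"dp": [0,0,0],"turn": 0}], "fingers": 85}}

```text
t: 4.03
ee_pos: [0.4449, -0.0372, -0.0022]
ee_rot: [[-0.866, 0.5, -0.002], [0.5, 0.866, 0.0], [0.002, -0.001, -1.0]]
force: [0.1, 0.6, -0.3]
gripper_width: 0.997
```

Emit:
{"method": "play_rows", "body": {"series": [{"dp": [0,0,0],"turn": 0},{"dp": [0,0,0],"turn": 0},{"dp": [0,0,0],"turn": 0},{"dp": [0,0,0],"turn": 0},{"dp": [0,0,0],"turn": 0},{"dp": [0,0,0],"turn": 0}], "fingers": 60}}

```text
t: 4.53
ee_pos: [0.4458, -0.0373, -0.0012]
ee_rot: [[-0.866, 0.5, 0.0], [0.5, 0.866, -0.0], [-0.0, 0.0, -1.0]]
force: [0.1, -0.5, 1.8]
gripper_width: 0.708
```

```bash
python3 go.py 444.9 -37.3 60
```

```text
t 4.53 pos [445.8 -37.3  -1.2] yaw_y 59.99 dp now [ 0.8 -0.4 -0. ] turn -0.0 deg -0.0 q [ -5.  20. -26.  44.  -0.  25.] F [ 0.1 -0.5  1.8] w 60.5
```

Emit:
{"method": "play_rows", "body": {"series": [{"dp": [0,0,0],"turn": 0},{"dp": [0,0,0],"turn": 0},{"dp": [0,0,0],"turn": 0},{"dp": [0,0,-5],"turn": 0},{"dp": [0,0,-15],"turn": 0},{"dp": [0,0,-20],"turn": 0},{"dp": [0,0,-20],"turn": 0},{"dp": [0,0,0],"turn": 0},{"dp": [0,0,0],"turn": 0}], "fingers": 54}}

```text
t: 5.28
ee_pos: [0.4467, -0.0373, 0.0596]
ee_rot: [[-0.866, 0.5, 0.003], [0.5, 0.866, -0.0], [-0.002, 0.001, -1.0]]
force: [-0.7, 0.9, -1.4]
gripper_width: 0.711
```

```bash
python3 - <<'E'
from h import *
a,d=ctrl.camera('side')
cv2.imwrite('pics/g2.png',cv2.resize(a[170:290,310:450],(700,600))[:,:,::-1])
E
python3 go.py 444.9 -37.3 60
```

```text
t 5.33 pos [445.5 -37.2  58.6] yaw_y 59.99 dp now [ 0.5 -0.4 -0. ] turn -0.0 deg -0.0 q [ -5.  15. -22.  53.   0.  25.] F [ 0.6 -0.7 -0.9] w 60.6
```

View pics/g2.png

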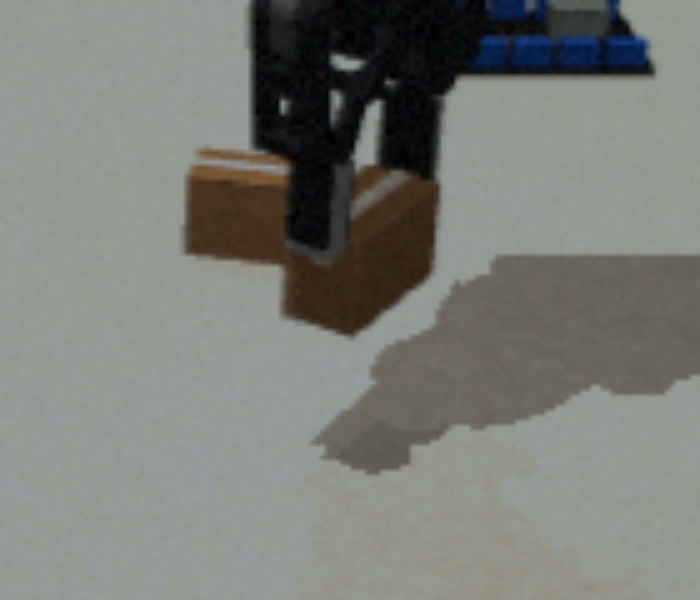

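The carton hangs level, with the pad low on its near end at about (320,215), and the reading stopped at 60.6 mm. I'll lift and turn to the pallet's yaw.

Emit:
{"method": "play_rows", "body": {"series": [{"dp": [0,0,-10],"turn": 0.05},{"dp": [0,0,-10],"turn": 0.09},{"dp": [0,0,-10],"turn": 0.09},{"dp": [0,0,-10],"turn": 0.09},{"dp": [0,0,-10],"turn": 0.09},{"dp": [0,0,0],"turn": 0.09},{"dp": [0,0,0],"turn": 0.09},{"dp": [0,0,0],"turn": 0.09},{"dp": [0,0,0],"turn": 0.063},{"dp": [0,0,0],"turn": 0}]}}

```text
t: 6.17
ee_pos: [0.4444, -0.0371, 0.1072]
ee_rot: [[-0.298, 0.954, -0.003], [0.954, 0.298, 0.0], [0.001, -0.003, -1.0]]
force: [0.5, -0.5, -1.5]
gripper_width: 0.713
```

```bash
python3 go.py 463.8 272.7 17.4
```

```text
t 6.17 pos [444.4 -37.1 107.2] yaw_y 17.36 dp now [2.899e+02 1.110e+02 1.000e-01] turn -0.001 deg -0.0 q [ -5.  12. -17.  61.   0.  68.] F [ 0.5 -0.5 -1.5] w 60.9
```

Emit:
{"method": "play_rows", "body": {"series": [{"dp": [15,5.5,0],"turn": 0},{"dp": [26,10,0],"turn": 0},{"dp": [26,10,0],"turn": 0},{"dp": [26,10,0],"turn": 0},{"dp": [26,10,0],"turn": 0},{"dp": [26,10,0],"turn": 0},{"dp": [26,10,0],"turn": 0},{"dp": [26,10,0],"turn": 0},{"dp": [26,10,0],"turn": 0},{"dp": [26,10,0],"turn": 0},{"dp": [26,10,0],"turn": 0},{"dp": [15,5.5,0],"turn": 0}]}}

```text
t: 7.17
ee_pos: [0.4641, 0.2752, 0.1073]
ee_rot: [[-0.303, 0.953, -0.002], [0.953, 0.303, 0.0], [0.001, -0.001, -1.0]]
force: [0.3, -0.1, -1.0]
gripper_width: 0.715
```

Emit:
{"method": "play_rows", "body": {"series": [{"dp": [0,0,0],"turn": 0},{"dp": [0,0,0],"turn": 0},{"dp": [0,0,0],"turn": 0}]}}

```text
t: 7.42
ee_pos: [0.4639, 0.2717, 0.1076]
ee_rot: [[-0.3, 0.954, -0.002], [0.954, 0.3, -0.002], [-0.001, -0.003, -1.0]]
force: [-0.2, -1.0, -1.1]
gripper_width: 0.714
```

```bash
python3 - <<'E'
from h import *
b,d=ctrl.camera('side')
cv2.imwrite('pics/g3.png',cv2.resize(b[220:400,280:450],(560,593))[:,:,::-1])
E
python3 go.py 463.8 272.7 17.4
```

```text
t 7.47 pos [464.2 271.4 107.9] yaw_y 17.4 dp now [ 1.3  0.  -0. ] turn 0.0 deg 0.0 q [ 30.  22.  -4.  65.  -0. 103.] F [ 0.3 -0.9 -1.3] w 60.7
```

View pics/g3.png

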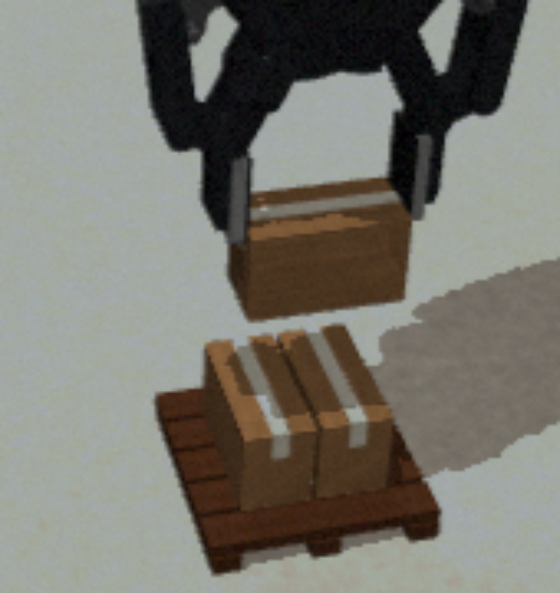

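The carton hangs level and square over the near half of the layer. Lowering.

Emit:
{"method": "play_rows", "body": {"series": [{"dp": [1,0,10],"turn": 0},{"dp": [0,0,15],"turn": 0},{"dp": [0,0,15],"turn": 0},{"dp": [0,0,6],"turn": 0},{"dp": [0,0,3],"turn": 0},{"dp": [0,0,2],"turn": 0},{"dp": [0,0,2],"turn": 0},{"dp": [0,0,2],"turn": 0},{"dp": [0,0,0],"turn": 0},{"dp": [0,0,0],"turn": 0}]}}

```text
t: 8.3
ee_pos: [0.4647, 0.2738, 0.0541]
ee_rot: [[-0.299, 0.954, 0.001], [0.954, 0.299, 0.0], [0.0, 0.001, -1.0]]
force: [0.7, -0.4, -1.1]
gripper_width: 0.713
```

```bash
python3 go.py 463.8 272.7 17.4
```

```text
t 8.3 pos [464.7 273.8  54.1] yaw_y 17.42 dp now [-0.8 -1.2 -0. ] turn 0.0 deg 0.0 q [ 31.  25.  -8.  57.   0. 103.] F [ 0.7 -0.4 -1.1] w 60.9
```

Emit:
{"method": "play_rows", "body": {"series": [{"dp": [-0.5,-1,1],"turn": 0},{"dp": [0,0,1],"turn": 0},{"dp": [0,0,1],"turn": 0},{"dp": [0,0,0.5],"turn": 0},{"dp": [0,0,0],"turn": 0},{"dp": [0,0,0],"turn": 0}]}}

```text
t: 8.8
ee_pos: [0.4637, 0.2729, 0.0508]
ee_rot: [[-0.299, 0.954, 0.0], [0.954, 0.299, 0.0], [0.0, 0.0, -1.0]]
force: [-1.7, -1.5, 5.4]
gripper_width: 0.712
```

```bash
python3 go.py 463.8 272.7 17.4
```

```text
t 8.8 pos [463.7 272.9  50.8] yaw_y 17.41 dp now [-0.2 -0.  -0. ] turn 0.0 deg 0.0 q [ 30.  25.  -8.  57.  -0. 103.] F [-1.7 -1.5  5.4] w 60.8
```

Contact at 5 N. Release, rise and head for the other carton.

Emit:
{"method": "play_rows", "body": {"series": [{"dp": [0,0,0],"turn": 0},{"dp": [0,0,0],"turn": 0},{"dp": [0,0,0],"turn": 0},{"dp": [0,0,0],"turn": 0},{"dp": [0,0,0],"turn": 0},{"dp": [0,0,-10],"turn": 0},{"dp": [0,0,-20],"turn": 0},{"dp": [0,0,-30],"turn": 0},{"dp": [0,0,-20],"turn": 0},{"dp": [0,0,0],"turn": 0}], "fingers": 85}}

```text
t: 9.63
ee_pos: [0.4668, 0.2747, 0.1359]
ee_rot: [[-0.299, 0.954, 0.008], [0.954, 0.299, 0.005], [0.002, 0.01, -1.0]]
force: [0.4, 0.5, 1.1]
gripper_width: 0.995
```

```bash
python3 go.py 481.4 -194 -9.4
```

```text
t 9.63 pos [466.8 274.7 135.9] yaw_y 17.42 dp now [-451.6 -126.3   -2.2] turn 0.468 deg 26.8 q [ 30.  20.  -1.  68.   0. 103.] F [0.4 0.5 1.1] w 85.0
```

Emit:
{"method": "play_rows", "body": {"series": [{"dp": [-18,-5,0],"turn": 0},{"dp": [-34,-9.5,0],"turn": 0},{"dp": [-34,-9.5,0],"turn": 0},{"dp": [-34,-9.5,0],"turn": 0},{"dp": [-34,-9.5,0],"turn": 0},{"dp": [-34,-9.5,0],"turn": 0},{"dp": [-34,-9.5,0],"turn": 0},{"dp": [-34,-9.5,0],"turn": 0},{"dp": [-34,-9.5,0],"turn": 0},{"dp": [-34,-9.5,0],"turn": 0},{"dp": [-34,-9.5,0],"turn": 0},{"dp": [-34,-9.5,0],"turn": 0}]}}

```text
t: 10.63
ee_pos: [0.4761, -0.1356, 0.1304]
ee_rot: [[-0.299, 0.954, 0.0], [0.954, 0.299, 0.0], [0.0, 0.0, -1.0]]
force: [0.4, -0.4, 0.5]
gripper_width: 0.994
```

Emit:
{"method": "play_rows", "body": {"series": [{"dp": [-30,-9,0],"turn": 0},{"dp": [-20,-6,0],"turn": 0},{"dp": [0,0,0],"turn": 0.078},{"dp": [0,0,0],"turn": 0.078},{"dp": [0,0,0],"turn": 0.078},{"dp": [0,0,0],"turn": 0.078},{"dp": [0,0,0],"turn": 0.078},{"dp": [0,0,0],"turn": 0.078},{"dp": [0,0,0],"turn": 0},{"dp": [0,0,0],"turn": 0},{"dp": [0,0,0],"turn": 0}]}}

```text
t: 11.55
ee_pos: [0.4771, -0.1861, 0.1302]
ee_rot: [[0.162, 0.987, -0.0], [0.987, -0.162, 0.0], [0.0, -0.0, -1.0]]
force: [0.7, 0.1, 0.2]
gripper_width: 0.995
```

```bash
python3 - <<'E'
from h import *
b,d=ctrl.camera('top'); print('now'); blobs(d,.08,.098)
E
python3 go.py 481.4 -194 -9.4
```

```text
now
px [159. 294.] n 603 ctr [464.8 274.1] size [62.9 31.4] long dir deg 17.8 z 0.0895 mean [464.7 273.2]
t 11.6 pos [ 477.1 -186.1  130.2] yaw_y -9.32 dp now [-7.1  5.5 -0. ] turn 0.001 deg 0.1 q [-21.  18.  -6.  66.   0.  78.] F [ 1.2 -0.9 -0.3] w 85.2
```

The first carton sits at (464.8, 274), yaw 17.8°, top at 89.5 mm, which is within about 1.5 mm of its target. Now to grip the second.

Emit:
{"method": "play_rows", "body": {"series": [{"dp": [-7,5.5,10],"turn": 0},{"dp": [0,0,25],"turn": 0},{"dp": [0,0,25],"turn": 0},{"dp": [0,0,15],"turn": 0},{"dp": [0,0,0],"turn": 0},{"dp": [0,0,0],"turn": 0}]}}

```text
t: 12.1
ee_pos: [0.4806, -0.194, 0.054]
ee_rot: [[0.163, 0.987, -0.003], [0.987, -0.163, 0.001], [0.0, -0.003, -1.0]]
force: [-0.2, 0.1, 0.7]
gripper_width: 0.992
```

```bash
python3 go.py 481.4 -194 -9.4
```

```text
t 12.1 pos [ 480.6 -194.    54. ] yaw_y -9.39 dp now [ 0.1  0.8 -0. ] turn 0.0 deg 0.0 q [-22.  23. -11.  56.  -0.  77.] F [-0.2  0.1  0.7] w 84.7
```

Emit:
{"method": "play_rows", "body": {"series": [{"dp": [0,0.5,10],"turn": 0},{"dp": [0,0,20],"turn": 0},{"dp": [0,0,15],"turn": 0},{"dp": [0,0,10],"turn": 0},{"dp": [0,0,2],"turn": 0},{"dp": [0,0,0],"turn": 0},{"dp": [0,0,0],"turn": 0}]}}

```text
t: 12.68
ee_pos: [0.4828, -0.1944, -0.001]
ee_rot: [[0.163, 0.987, 0.001], [0.987, -0.163, -0.001], [-0.0, 0.001, -1.0]]
force: [0.4, 0.2, 0.2]
gripper_width: 0.998
```

Emit:
{"method": "play_rows", "body": {"series": [{"dp": [0,0,0],"turn": 0},{"dp": [0,0,0],"turn": 0},{"dp": [0,0,0],"turn": 0},{"dp": [0,0,0],"turn": 0},{"dp": [0,0,0],"turn": 0},{"dp": [0,0,0],"turn": 0}], "fingers": 60}}

```text
t: 13.18
ee_pos: [0.4829, -0.1944, -0.0005]
ee_rot: [[0.163, 0.987, 0.002], [0.987, -0.163, -0.001], [-0.001, 0.002, -1.0]]
force: [-1.5, -0.3, 5.4]
gripper_width: 0.714
```

Emit:
{"method": "play_rows", "body": {"series": [{"dp": [0,0,0],"turn": 0},{"dp": [0,0,0],"turn": 0},{"dp": [0,0,0],"turn": 0}], "fingers": 54}}

```text
t: 13.43
ee_pos: [0.4829, -0.1944, -0.0005]
ee_rot: [[0.163, 0.987, 0.002], [0.987, -0.163, -0.001], [-0.001, 0.002, -1.0]]
force: [0.2, -0.0, 6.2]
gripper_width: 0.715
```

```bash
python3 go.py 481.4 -194 -9.4
```

```text
t 13.43 pos [ 482.9 -194.4   -0.5] yaw_y -9.39 dp now [ 0.2 -1.6 -0. ] turn 0.0 deg 0.0 q [-22.  26. -15.  49.  -0.  77.] F [ 0.2 -0.   6.2] w 61.1
```

Emit:
{"method": "play_rows", "body": {"series": [{"dp": [0,0,-5],"turn": 0},{"dp": [0,0,-15],"turn": 0},{"dp": [0,0,-20],"turn": 0},{"dp": [0,0,-20],"turn": -0.078},{"dp": [0,0,-20],"turn": -0.078},{"dp": [0,0,-20],"turn": -0.078},{"dp": [0,0,-20],"turn": -0.078},{"dp": [0,0,-8],"turn": -0.078},{"dp": [0,0,0],"turn": -0.078},{"dp": [0,0,0],"turn": 0},{"dp": [0,0,0],"turn": 0}]}}

```text
t: 14.35
ee_pos: [0.4817, -0.1939, 0.1262]
ee_rot: [[-0.297, 0.955, -0.0], [0.955, 0.297, 0.0], [0.0, -0.0, -1.0]]
force: [-0.7, -0.9, -0.9]
gripper_width: 0.712
```

```bash
python3 go.py 473.4 242.1 17.4
```

```text
t 14.35 pos [ 481.7 -193.9  126.2] yaw_y 17.3 dp now [418.8 121.8   0. ] turn -0.002 deg -0.1 q [-22.  19.  -5.  66.  -0.  51.] F [-0.7 -0.9 -0.9] w 60.8
```

Emit:
{"method": "play_rows", "body": {"series": [{"dp": [13,4,0],"turn": 0},{"dp": [30,8.7,0],"turn": 0},{"dp": [30,8.7,0],"turn": 0},{"dp": [30,8.7,0],"turn": 0},{"dp": [30,8.7,0],"turn": 0},{"dp": [30,8.7,0],"turn": 0},{"dp": [30,8.7,0],"turn": 0},{"dp": [30,8.7,0],"turn": 0},{"dp": [30,8.7,0],"turn": 0},{"dp": [30,8.7,0],"turn": 0},{"dp": [30,8.7,0],"turn": 0},{"dp": [30,8.7,0],"turn": 0}]}}

```text
t: 15.35
ee_pos: [0.473, 0.165, 0.1256]
ee_rot: [[-0.298, 0.954, -0.002], [0.954, 0.298, -0.0], [0.0, -0.002, -1.0]]
force: [0.9, -0.2, -0.6]
gripper_width: 0.711
```

Emit:
{"method": "play_rows", "body": {"series": [{"dp": [30,8.7,0],"turn": 0},{"dp": [20,6,0],"turn": 0},{"dp": [10,3,0],"turn": 0},{"dp": [5,2,0],"turn": 0},{"dp": [0,0,0],"turn": 0},{"dp": [0,0,0],"turn": 0},{"dp": [0,0,0],"turn": 0},{"dp": [0,0,0],"turn": 0}]}}

```text
t: 16.02
ee_pos: [0.4738, 0.2297, 0.1262]
ee_rot: [[-0.297, 0.955, -0.0], [0.955, 0.297, -0.0], [-0.0, -0.0, -1.0]]
force: [0.0, -0.2, -0.1]
gripper_width: 0.715
```

```bash
python3 - <<'E'
from h import *
b,d=ctrl.camera('side')
cv2.imwrite('pics/g4.png',cv2.resize(b[220:400,280:450],(560,593))[:,:,::-1])
E
python3 go.py 473.4 242.1 17.4
```

```text
t 16.07 pos [473.9 229.8 126.3] yaw_y 17.3 dp now [11.9  3.2 -0. ] turn -0.002 deg -0.1 q [26. 19. -4. 67. -0. 99.] F [-0.7  0.2 -0.1] w 61.2
```

View pics/g4.png

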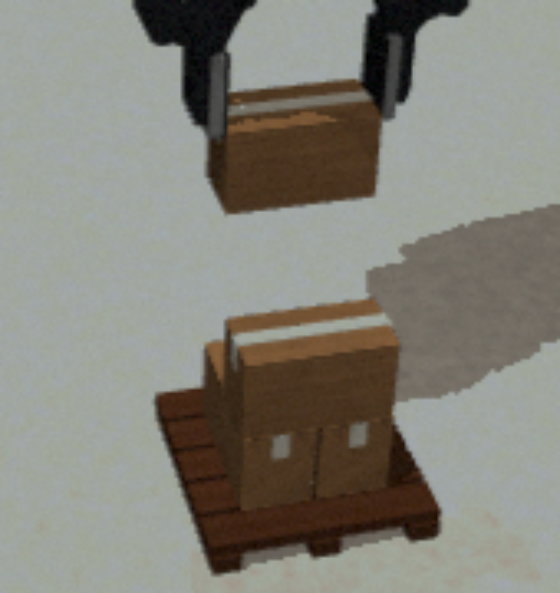

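The first carton lies flush on the layer, and the second hangs level above and behind it. I'll move 11 mm over and lower, aiming 1 mm outward for clearance.

Emit:
{"method": "play_rows", "body": {"series": [{"dp": [6,2,0],"turn": 0},{"dp": [5,1,0],"turn": 0},{"dp": [0,0,5],"turn": 0},{"dp": [0,0,10],"turn": 0},{"dp": [0,0,5],"turn": 0},{"dp": [0,0,0],"turn": 0},{"dp": [0,0,0],"turn": 0},{"dp": [0,0,0],"turn": 0}]}}

```text
t: 16.73
ee_pos: [0.4732, 0.2423, 0.106]
ee_rot: [[-0.299, 0.954, -0.0], [0.954, 0.299, -0.0], [-0.0, -0.0, -1.0]]
force: [0.4, 0.4, -1.6]
gripper_width: 0.714
```

```bash
python3 go.py 473.7 241.2 17.4
```

```text
t 16.73 pos [473.2 242.3 106. ] yaw_y 17.42 dp now [-1.2  0.1  0. ] turn 0.0 deg 0.0 q [ 27.  21.  -5.  64.  -0. 100.] F [ 0.4  0.4 -1.6] w 61.0
```

Emit:
{"method": "play_rows", "body": {"series": [{"dp": [-1,0,5],"turn": 0},{"dp": [0,0,12],"turn": 0},{"dp": [0,0,15],"turn": 0},{"dp": [0,0,10],"turn": 0},{"dp": [0,0,5],"turn": 0},{"dp": [0,0,3],"turn": 0},{"dp": [0,0,1],"turn": 0},{"dp": [0,0,0],"turn": 0},{"dp": [0,0,0],"turn": 0}]}}

```text
t: 17.48
ee_pos: [0.4741, 0.2417, 0.0558]
ee_rot: [[-0.299, 0.954, 0.001], [0.954, 0.299, 0.0], [0.0, 0.001, -1.0]]
force: [-0.2, -0.2, -0.4]
gripper_width: 0.712
```

```bash
python3 go.py 473.7 241.2 17.4
```

```text
t 17.48 pos [474.1 241.7  55.8] yaw_y 17.42 dp now [-0.3 -0.6 -0. ] turn 0.0 deg 0.0 q [ 27.  24.  -9.  57.  -0. 100.] F [-0.2 -0.2 -0.4] w 60.8
```

Emit:
{"method": "play_rows", "body": {"series": [{"dp": [0,0,1.5],"turn": 0},{"dp": [0,0,1.5],"turn": 0},{"dp": [0,0,1],"turn": 0},{"dp": [0,0,0],"turn": 0},{"dp": [0,0,0],"turn": 0}]}}

```text
t: 17.9
ee_pos: [0.4738, 0.2416, 0.0515]
ee_rot: [[-0.299, 0.954, 0.001], [0.954, 0.299, 0.0], [0.0, 0.001, -1.0]]
force: [-0.3, -0.7, 2.3]
gripper_width: 0.713
```

```bash
python3 go.py 473.7 241.2 17.4
```

```text
t 17.9 pos [473.8 241.6  51.5] yaw_y 17.42 dp now [-0.3 -0.2 -0. ] turn 0.0 deg 0.0 q [ 27.  24.  -9.  57.   0. 100.] F [-0.3 -0.7  2.3] w 60.9
```

Light contact (2–3 N). Release, rise and clear the view.

Emit:
{"method": "play_rows", "body": {"series": [{"dp": [0,0,0],"turn": 0},{"dp": [0,0,0],"turn": 0},{"dp": [0,0,0],"turn": 0},{"dp": [0,0,0],"turn": 0},{"dp": [0,0,0],"turn": 0},{"dp": [0,0,-10],"turn": 0},{"dp": [0,0,-20],"turn": 0},{"dp": [0,0,-30],"turn": 0},{"dp": [0,0,-30],"turn": 0},{"dp": [0,0,-10],"turn": 0},{"dp": [-15,0,0],"turn": 0},{"dp": [-30,0,0],"turn": 0}], "fingers": 85}}

```text
t: 18.9
ee_pos: [0.4877, 0.2008, 0.1531]
ee_rot: [[-0.304, 0.953, 0.003], [0.953, 0.304, 0.003], [0.001, 0.004, -1.0]]
force: [0.3, 0.0, 0.5]
gripper_width: 0.994
```

Emit:
{"method": "play_rows", "body": {"series": [{"dp": [-30,0,0],"turn": 0},{"dp": [-30,0,0],"turn": 0},{"dp": [-30,0,0],"turn": 0},{"dp": [-30,0,0],"turn": 0},{"dp": [-30,0,0],"turn": 0},{"dp": [-15,0,0],"turn": 0},{"dp": [0,0,0],"turn": 0},{"dp": [0,0,0],"turn": 0},{"dp": [0,0,0],"turn": 0}]}}

```text
t: 19.65
ee_pos: [0.5362, 0.0415, 0.1513]
ee_rot: [[-0.3, 0.954, -0.0], [0.954, 0.3, 0.0], [0.001, -0.0, -1.0]]
force: [-1.1, -0.8, 0.3]
gripper_width: 0.993
```

```bash
python3 - <<'E'
from h import *
a,d2=ctrl.camera('side'); b,d=ctrl.camera('top'); print('top layer'); blobs(d,.082,.098); print('bench');blobs(d,.030,.045)
W=cloud(d); m=(W[...,2]>.08)&(W[...,2]<.098)&(d>0)&(np.abs(W[...,0]-.468)<.06)&(np.abs(W[...,1]-.257)<.06)
q=(W[m][:,:2]*1000-[468.6,257.3]); a0=np.radians(107.4); px=q@[np.cos(a0),np.sin(a0)]; py=q@[-np.sin(a0),np.cos(a0)]
for s in(px>0,px<0):print('pallet x,y range',np.percentile(px[s],[1,99]).round(1),np.percentile(py[s],[1,99]).round(1))
cv2.imwrite('pics/end.png',np.hstack([cv2.resize(a[230:400,290:440],(400,453)),cv2.resize(b[235:345,120:220],(400,453))])[:,:,::-1])
E
python3 go.py 473.7 241.2 17.4
```

```text
top layer
px [177. 288.] n 582 ctr [474.9 241. ] size [62.5 31.1] long dir deg 17.4 z 0.0897 mean [474.9 240.3]
px [159. 294.] n 589 ctr [464.5 274. ] size [62.8 31.2] long dir deg 17.6 z 0.0896 mean [464.6 273.4]
bench
pallet x,y range [ 2.1 32. ] [-31.8  29.6]
pallet x,y range [-32.8  -2.7] [-31.6  29.3]
t 19.75 pos [536.2  42.1 151.3] yaw_y 17.5 dp now [2.087e+02 3.000e-01 1.000e-01] turn 0.002 deg 0.1 q [ 4. 20.  0. 71.  0. 77.] F [-0.1 -0.5 -0.6] w 85.1
```

View pics/end.png

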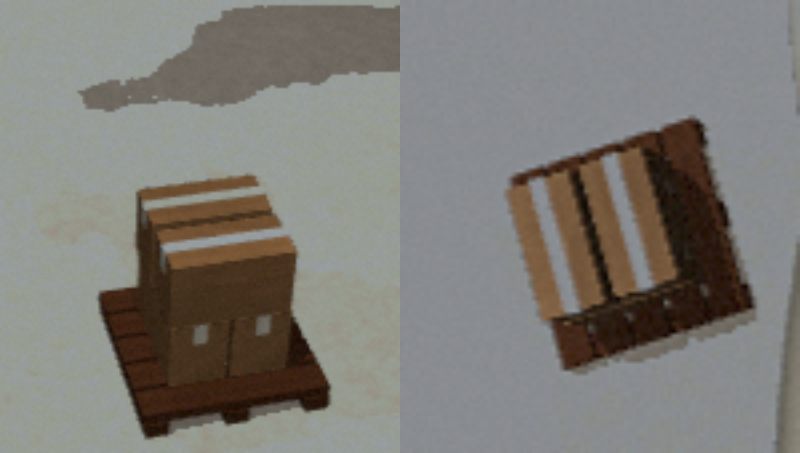

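Both cartons stand upright, crosswise and flush on the first layer, and the gripper is well clear. Handing in.

```bash
python3 -c "
from cell import ctrl
print(ctrl.finish_job())"
```

```text
the job is handed in; nothing more can be done
None
```

Both loose cartons are now the second layer on the pallet, upright, side by side and crosswise over the two below. I handed the job in at about 20 s of the 58 s; no verdict is reported.

- **Final positions:** from the last top-view depth, the cartons sit at pallet x ≈ +17 and −17.7 mm, with y ≈ −1 mm for both. Their yaw is within about 0.2° of the pallet's y axis. Their tops are at 89.6 mm, where 90 mm was expected, so they rest on the layer.
- **First grasp:** it held only the top ~15 mm of the carton, with about 10 N upward on the tool, and the fingers read 50 mm on a 62 mm carton. I opened, went 7 mm lower and gripped again; it then read about 61 mm and lifted level.
- **Square carton:** the arm never went down near it, but in the last picture the arm hid it, so I did not measure its final position.

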